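# Set the radio's alarm with the inner knob of a concentric pair

## Task

Set the alarm of the table radio for seven o'clock and slide its alarm switch on. The brass inner knob moves the red alarm hand only while it is pressed in: press just hard enough for the clutch to bite, never force it, and do not move the volume ring around it. Let go of everything at the end and leave the radio's surroundings as they are.

Things in the scene. Friction and masses are not known exactly. Their poses are not given: they have to be found in the camera images.
- radio: Flat-topped table radio, dark wood case 150 (x) x 250 (y) x 92 mm high, slatted grey grille in front (-x side), on rubber feet; it stays put. Origin: centre of its underside; x points from its front to its back, y to its left, z up. On the flat aluminium top: the concentric control in its dial at the left, the alarm switch at the right, a folded aerial 10 mm high along the back edge (x = +62 mm).
- dial (a point): Centre of the white alarm dial on the radio's top, on the vertical axis of the concentric control, 92 mm above the radio's underside (x = 0, y = +45 mm in its frame); axes as the radio's. Dial 112 mm in diameter with twelve black hour bars: twelve o'clock is the double bar at the back (+x), three o'clock is to the right (-y); hours run clockwise seen from above.
- knob_top (a point): Centre of the top face of the brass inner knob (alarm setter), a plain upright cylinder 26 mm in diameter, standing 24 mm proud of the volume ring below it, its top 131 mm above the radio's underside. It turns endlessly either way and can be gripped at any yaw. Standing up it idles: turning it moves nothing. It can go down 9 mm at most; released, it springs back up.
- set_knob: The brass knob as a body, origin on its axis 39 mm below its top, z up. A soft spring (2.4 N + 0.2 N per mm) holds it up. Pressed 1 to 6 mm down (hidden clutch wear, new each time) it meets a friction clutch: from there resistance rises by 10 N per mm, and with 6 N on the clutch it carries the red hand round 1:1; with less it slips. 10.5 to 13.5 N of push in all is right; over 15 N harms it.
- ring_mark (a point): White line on top of the dark knurled outer ring (volume), 27 mm from the control's axis, 107 mm above the radio's underside. The ring is 62 mm in diameter, 12 mm high, coaxial with the brass knob and right under fingers that grip the knob; it turns very easily (0.012 N m), stays where it is put, and must be left as it is.
- alarm (a joint): Angle of the red alarm hand in rad, clockwise seen from above from twelve o'clock: 0.5236 per hour, seven o'clock = 3.665. The hand lies flat on the white dial below the ring, its tip 48 mm from the axis. It starts between about four and six o'clock, resists with 0.045 N m and stays where it is left.
- alarm_switch (a joint): Position of the alarm slide switch in m: 0 = off (left), 0.012 = on (fully to the radio's right, -y), starting within 1.5 mm of off. It moves with 1.5 N and stays where it is left.
- switch_grip (a point): Centre of the black grip of the alarm slide switch, moving with it: 16 (x) x 11 (y) x 12 mm high, axes as the radio's, centre 7 mm above the radio's flat top, at x = -6 mm, y = -64 mm in the radio's frame when off.
- jug_mid (a point): Copper jug with purple flowers, 180 mm high (300 mm with flowers), 104 mm wide without spout and handle; loose bystander. The point lies on its axis, 90 mm up.
- frame_mid (a point): Brass photo frame 130 x 180 mm leaning on its strut; loose bystander. The point lies at its middle, 90 mm up.
- mirror_mid (a point): Small round grey petal mirror on a foot, 125 mm high; loose bystander. The point lies on its centre line, 60 mm up.
- casket_mid (a point): Glass display box with brass edges holding driftwood, 110 x 280 x 95 mm, long side along its y axis; loose bystander. The point lies at its centre.
- clutch_disc: Hidden clutch disc inside the case, under the brass knob: origin on the control's axis, 82 mm above the radio's underside; it turns with the red hand and sinks 1 mm per 10 N pressed on it.

How it is judged:
At the end, for the whole second after the job is handed in: The red hand points at seven o'clock within 0.11 rad (about 12 minutes), the alarm switch is on (at least 9.5 of its 12 mm across), the brass knob has sprung back up, the volume ring's mark is within 3 mm of where it was, and the robot has let go of the radio (value of joint alarm between 3.555 and 3.775 rad and value of joint alarm_switch above 0.0095 m and z of set_knob in the frame of radio above 0.091 m and distance of ring_mark from where it was at the start of the episode below 0.003 m and contact force between the fingers and radio below 0.1 N); the robot touches nothing.
It fails at once if The brass knob is forced: its clutch is loaded with more than 14 N (over 15 N of push on the knob) (contact force between set_knob and clutch_disc above 14 N).
It fails at once if The volume ring is turned: its mark moves more than 3 mm (distance of ring_mark from where it was at the start of the episode above 0.003 m).
It fails at once if A bystander is shifted or tipped by more than 15 mm (distance of any of jug_mid, frame_mid, mirror_mid, casket_mid from where it was at the start of the episode above 0.015 m).
It also fails if it takes over 56 s, if anything falls off the work surface, if the arm or the gripper's body presses on something with over 40 N, if the wrist force passes 120 N, or if a joint passes its speed limit or range.

## Robot

A 6-joint arm with a two-finger parallel gripper is mounted at the origin on the work surface. World frame = base frame: x ahead of the robot, y to its left, z up, the work surface at z = 0. Lengths are in m, angles in rad, forces in N, time in s.
With the tool pointing down it reaches from about 0.325 to 0.775 m from the base axis. Payload 5.5 kg.
Tool frame: the origin (TCP) lies midway between the tips of the shut fingers; the grasp point (between the pads) lies 19 mm behind it; z points along the fingers, y is the line along which they close (so a half turn about z gives the same grasp; the last joint's range is limited). The gripper opens to 85 mm and grips with 20 to 120 N. Pads are 22 mm wide; open, the fingers measure 114 mm over their backs; the gripper's body (76 mm by 85 mm) begins 54 mm behind the grasp point. The pads swing forward as they close: fully open they stand 13 mm farther back than shut.
Start: joints at [1.058, 0.091, 1.231, -0, 1.82, -0.057], TCP at [0.264, 0.539, 0.231] pointing down, gripper open.
Joint ranges: [-2.87, 2.87], [-0.86, 2.18], [0.17, 2.46], [-1.51, 4.65], [0.06, 2.69], [-2.65, 2.65]. Speed limits (rad/s): [2.57, 2.57, 3.01, 3.14, 3.14, 3.14].

## Interface

Orientations are given as a 3x3 rotation matrix whose columns are the frame's x, y, z axes.
In Python, from workcell import arm gives the robot as it stands.
- The arm moves only by the shell command python3 -m handwheel 'ROWS' [FORCE]. ROWS is JSON, a list of rows, each a list of 7 numbers: the shift along the world's x, y, z in mm, then the turn, a rotation vector about the world's x, y, z in degrees, then the closure, from 0 (fully open) to 1 (shut). A call has 1 to 12 rows; each row is the pose to reach, as a shift and turn from the pose commanded when the call began; what a row does not reach only later rows make up. A row lasts 1/12 s, in which the tool goes at most 41.7 mm and 7.16 degrees, less where a joint would pass 70% of its speed; a pose out of reach is approached as far as the arm can. A call with a gripper value outside its range is refused whole. The fingers move at their own pace and stop on an object; FORCE is the grip in N (left out, the last holds). Time passes only in rows, so rows that repeat a pose let the fingers close. It gives the time, the measured TCP pose, the force, the opening and the grip force at its end, in the units of the state.
- arm.sense(): the state, without advancing time (a new reading comes with each control period).
- arm.capture(name): name is "scene" or "top"; returns a dict with "color" (400x640x3 uint8, red, green, blue), "K" (3x3 intrinsics, pixels), "distortion" ([k1, k2, p1, p2, k3] as OpenCV has them; the pictures are not rectified), "T" (4x4, takes a point from camera to world coordinates). Camera axes: x right, y down, z forward; pixel columns grow to the right and rows downward; lengths in m; the calibration is good to about 2 mm. A picture is of the moment at which its call begins. There is no depth.
- arm.close_job(): hands the job in; it is judged then, once.
The state is a dict: "time_s": time; "qpos": joint angles; "qvel": joint speeds; "tau": joint torques, N m; "tool_pos": TCP position; "eef_rot": TCP orientation; "contact_force": force on the tool from outside, world axes, zero at the start; "wrist_torque": the same for the moment, N m; "finger_gap": opening from 0.0 (shut) to 1.0 (fully open); "finger_force": force on a finger pad.
Only numpy, scipy, OpenCV 4.12 (cv2) and the standard library are available. Lean on these libraries where they do the work, as an engineer would, in place of code of your own. Each camera call takes 0.05 s, during which the arm holds its last target. There are 200 camera calls.

## Working session

There is one attempt and no reset: what is moved stays moved. The work goes in short steps, Python scripts to look and compute and a shell command to move; the robot and the scene stay as the last step left them, time stands still between calls to the robot, and variables do not carry over. Pictures are saved under pics/ and viewed, at most 11 in all, crops included, and the job is handed in when it is done.

```bash
mkdir -p pics; ls; python3 - <<'E'
from workcell import arm
import cv2,numpy as np
for n in("scene","top"):
    c=arm.capture(n); cv2.imwrite(f"pics/{n}0.png",c["color"][...,::-1]); print(n,c["K"].tolist(),c["distortion"],np.round(c["T"],3).tolist())
print(arm.sense())
E
```

```text
pics
scene [[433.102506353479, 0.0, 327.507981540513], [0.0, 433.102506353479, 196.18770673939326], [0.0, 0.0, 1.0]] [-0.03565972  0.          0.          0.          0.        ] [[0.596, 0.529, -0.604, 1.198], [0.803, -0.405, 0.438, -0.479], [-0.013, -0.745, -0.666, 0.838], [0.0, 0.0, 0.0, 1.0]]
top [[427.90705494651763, 0.0, 315.66832990219893], [0.0, 427.90705494651763, 199.2773128567362], [0.0, 0.0, 1.0]] [0.03107779 0.         0.         0.         0.        ] [[0.021, -0.998, 0.063, 0.489], [-1.0, -0.022, -0.019, -0.0], [0.02, -0.062, -0.998, 1.206], [0.0, 0.0, 0.0, 1.0]]
{'time_s': 0.1, 'qpos': array([ 1.05828563e+00,  9.17791407e-02,  1.23175460e+00, -5.06329673e-05,
        1.81979911e+00, -5.67091007e-02]), 'qvel': array([-0.00068747, -0.00078326, -0.00353209,  0.00045682,  0.00194339,
       -0.00184389]), 'tau': array([ 2.85512353e-03, -4.60213351e+01, -4.19219398e+01,  2.65479798e-06,
        1.05494817e-02,  2.17740842e-05]), 'tool_pos': array([0.26400795, 0.53851607, 0.23027273]), 'eef_rot': array([[-8.97902976e-01,  4.40192672e-01, -8.10566757e-04],
       [ 4.40193415e-01,  8.97901656e-01, -1.54066956e-03],
       [ 4.96177847e-05, -1.74017793e-03, -9.99998485e-01]]), 'contact_force': array([-0.04466491, -0.34435284,  0.00405783]), 'wrist_torque': array([0.00878549, 0.0008316 , 0.03705414]), 'finger_force': 0.0, 'finger_gap': 0.9978332687662094}
```

View pics/scene0.png

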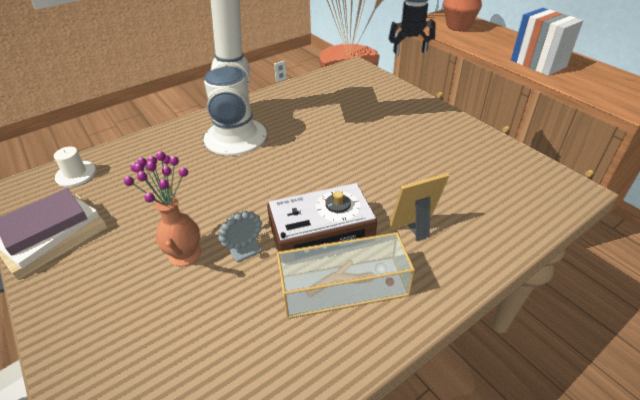

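View pics/top0.png

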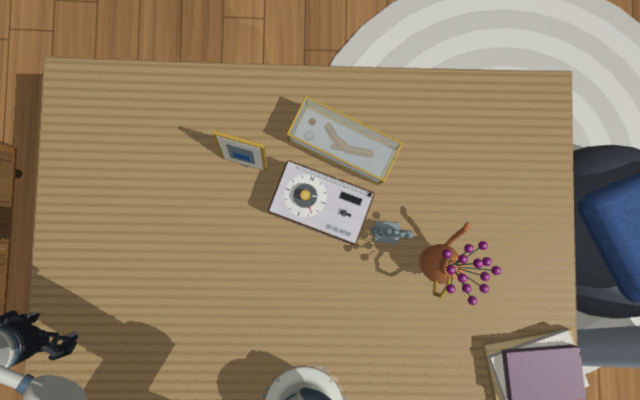

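The scene view shows the radio at about (322,215), between the casket (345,272), the mirror (240,232) and the frame (420,205). In the top view the dial is at about (305,195) and the switch at (345,212). Next I'll look at an enlarged crop.

```bash
cat > h.py <<'E'
from workcell import arm
import cv2,numpy as np
def px2plane(c,uv,z):
    K,d,T=c["K"],np.array(c["distortion"]),np.array(c["T"])
    p=cv2.undistortPoints(np.array(uv,float).reshape(-1,1,2),K,d)[:,0]
    r=np.c_[p,np.ones(len(p))]@T[:3,:3].T; o=T[:3,3]
    return o+r*((z-o[2])/r[:,2])[:,None]
def w2px(c,P):
    T=np.linalg.inv(c["T"]); R=cv2.Rodrigues(T[:3,:3])[0]
    return cv2.projectPoints(np.array(P,float).reshape(-1,1,3),R,T[:3,3],c["K"],np.array(c["distortion"]))[0][:,0]
def big(c,x0,y0,w,h,s,name):
    cv2.imwrite(name,cv2.resize(c["color"][y0:y0+h,x0:x0+w,::-1],None,fx=s,fy=s,interpolation=cv2.INTER_CUBIC))
E
python3 - <<'E'
from h import *
c=arm.capture("top"); big(c,262,155,120,95,6,"pics/t1.png")
hsv=cv2.cvtColor(c["color"],cv2.COLOR_RGB2HSV); m=(hsv[...,1]<60)&(hsv[...,2]>140)
m[:155]=0;m[250:]=0;m[:,:262]=0;m[:,382:]=0
m=cv2.morphologyEx(m.astype(np.uint8),cv2.MORPH_CLOSE,np.ones((3,3)))
ct=max(cv2.findContours(m,0,2)[0],key=cv2.contourArea)
b=cv2.boxPoints(cv2.minAreaRect(ct)); print(b.tolist())
for z in(.092,.1):
    P=px2plane(c,b,z);print(np.round(P,4).tolist(),np.linalg.norm(np.diff(P,axis=0),axis=1),P.mean(0))
E
```

```text
[[268.8284912109375, 210.45216369628906], [288.16424560546875, 159.47608947753906], [374.048828125, 192.0530242919922], [354.71307373046875, 243.0290985107422]]
[[0.527, 0.1002, 0.092], [0.6616, 0.0534, 0.092], [0.5811, -0.1733, 0.092], [0.4472, -0.1246, 0.092]] [0.142561   0.24053656 0.1424314 ] [ 0.55420892 -0.03608399  0.092     ]
[[0.5267, 0.0995, 0.1], [0.6604, 0.053, 0.1], [0.5804, -0.1721, 0.1], [0.4475, -0.1237, 0.1]] [0.14153731 0.23880934 0.14140864] [ 0.55373824 -0.03582507  0.1       ]
```

View pics/t1.png

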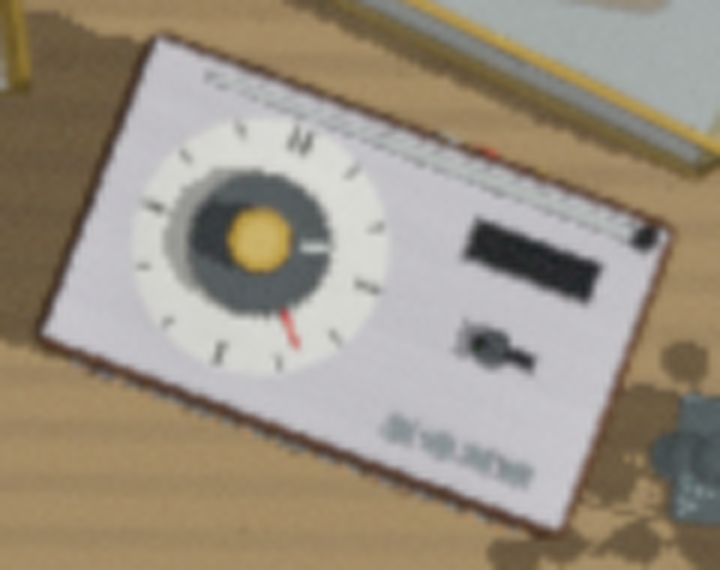

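The crop shows the knob at crop (260,240), the double bar at (300,138), the red hand tip at (297,347) (about 4.65 h), the ring mark at (315,247) and the switch grip at (490,347). Now I'll locate the knob precisely from both views.

```bash
cat >> h.py <<'E'
def blob(c,lo,hi,box,amin=5):
    hsv=cv2.cvtColor(c["color"],cv2.COLOR_RGB2HSV); m=cv2.inRange(hsv,lo,hi)
    x,y,w,h=box; k=np.zeros_like(m);k[y:y+h,x:x+w]=m[y:y+h,x:x+w]
    n,l,s,ce=cv2.connectedComponentsWithStats(k); i=1+np.argmax(s[1:,4]); return ce[i],s[i]
def hand(c,D,yaw):
    """red pixels on the dial plane -> clockwise angle from twelve, rad"""
    hsv=cv2.cvtColor(c["color"],cv2.COLOR_RGB2HSV); m=(cv2.inRange(hsv,(0,70,90),(10,255,255))|cv2.inRange(hsv,(170,70,90),(180,255,255)))
    v,u=np.nonzero(m); P=px2plane(c,np.c_[u,v],D[2])[:,:2]-D[:2]; r=np.linalg.norm(P,axis=1); P=P[(r>.03)&(r<.055)]
    d=P.mean(0); return (yaw-np.arctan2(d[1],d[0]))%(2*np.pi),len(P)
E
python3 - <<'E'
from h import *
t=arm.capture("top"); s=arm.capture("scene")
a,sa=blob(t,(15,100,90),(35,255,255),(285,175,40,40)); b,sb=blob(s,(15,100,90),(35,255,255),(325,185,30,30)); print(a,sa,b,sb)
print("knob top@.131",px2plane(t,[a],.131))
# scene: use top row of blob
o=s["T"][:3,3]
print("scene @.125",px2plane(s,[b],.125))
for n,c in(("top",t),("scene",s)):
    hsv=cv2.cvtColor(c["color"],cv2.COLOR_RGB2HSV)
    print(n,w2px(c,[[.569,.006,.131],[.569,.006,.092]]))
yaw=np.radians(-19.5); D=np.array([.569,.006,.092]); print(hand(t,D,yaw),hand(s,D,yaw))
# dark grip of switch
g,sg=blob(t,(0,0,0),(180,255,90),(338,205,16,16)); print("grip",g,sg,px2plane(t,[g],.105))
R=np.array([[np.cos(yaw),-np.sin(yaw)],[np.sin(yaw),np.cos(yaw)]]); print("exp",np.array([.5542,-.0361])+R@[0,.045],np.array([.5542,-.0361])+R@[-.006,-.064])
big(s,260,175,125,85,6,"pics/s1.png")
E
```

```text
[304.75268817 194.7311828 ] [300 190  11  11  93] [337.59292035 197.66371681] [333 192  10  13 113]
knob top@.131 [[0.56714624 0.00757404 0.131     ]]
scene @.125 [[0.57105094 0.0055261  0.125     ]]
top [[305.39422743 194.01113053]
 [305.45309875 195.12654484]]
scene [[337.24196662 195.32554929]
 [337.21262218 206.90331923]]
(np.float64(2.4733767370274093), 8) (np.float64(2.6217612686696157), 2)
grip [344.51851852 212.96296296] [341 211  10   5  27] [[ 0.52423798 -0.09570673  0.105     ]]
exp [0.56922131 0.00631887] [ 0.52718051 -0.09442621]
```

View pics/s1.png

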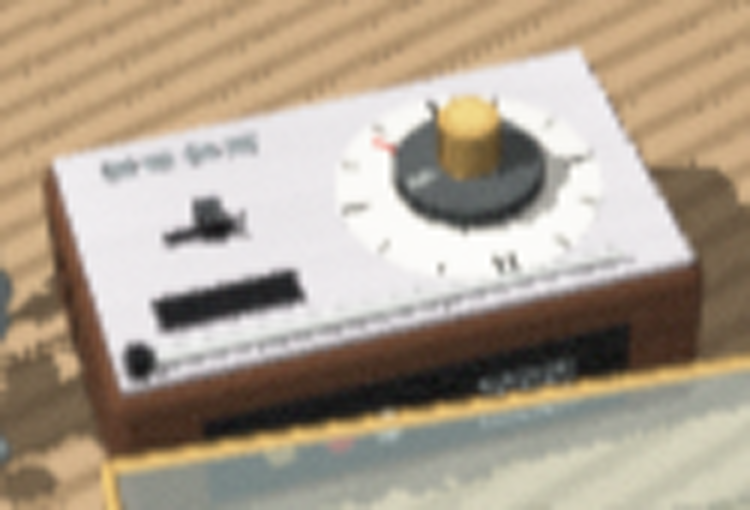

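The scene view agrees: knob at about px (338,194) and hand at crop (385,145), between 4 and 5. The knob axis is near (0.567, 0.0075). I'll move over it.

```bash
python3 -m handwheel '[[10,-20,10,0,0,0,0],[28,-50,15,0,0,0,0],[46,-80,15,0,0,0,0],[64,-112,15,0,0,0,0],[82,-144,15,0,0,0,0],[100,-176,15,0,0,0,0],[118,-208,15,0,0,0,0],[136,-240,15,0,0,0,0],[154,-272,15,0,0,0,0],[172,-304,15,0,0,0,0],[190,-334,15,0,0,0,0.2],[208,-365,15,0,0,0,0.3]]' 40
python3 -m handwheel '[[18,-32,0,0,0,0,0.3],[36,-64,0,0,0,0,0.3],[54,-96,0,0,0,0,0.3],[70,-126,0,0,0,0,0.3],[83,-150,0,0,0,0,0.3],[90,-161,0,0,0,0,0.3],[95,-166,0,0,0,0,0.3],[95,-166,0,0,0,0,0.3],[95,-166,0,0,0,0,0.3]]'
python3 - <<'E'
from h import *
c=arm.capture("scene");print(arm.sense()["tool_pos"],arm.sense()["contact_force"]);big(c,250,80,180,135,4,"pics/s2.png")
E
```

```text
time_s: 1.25
tool_pos: [0.4726, 0.1721, 0.2464]
eef_rot: [[-0.898, 0.44, 0.0], [0.44, 0.898, 0.0], [-0.0, 0.0, -1.0]]
contact_force: [0.7, 1.0, 0.3]
finger_gap: 0.743
finger_force: 0.0
time_s: 2.0
tool_pos: [0.5669, 0.0087, 0.2462]
eef_rot: [[-0.898, 0.44, -0.001], [0.44, 0.898, 0.001], [0.001, 0.0, -1.0]]
contact_force: [0.1, 0.8, -0.3]
finger_gap: 0.704
finger_force: 0.0
[0.56679381 0.00908735 0.24644232] [ 0.60099312  0.18074266 -0.01324715]
```

```bash
python3 -m handwheel '[[0,-1,-30,0,0,0,0.3],[0,-1,-60,0,0,0,0.3],[0,-1,-85,0,0,0,0.3],[0,-1,-105,0,0,0,0.3],[0,-1,-115,0,0,0,0.3],[0,-1,-120,0,0,0,0.3],[0,-1,-122,0,0,0,0.3],[0,-1,-122,0,0,0,0.3]]'
python3 - <<'E'
from h import *
c=arm.capture("scene");print(arm.sense()["tool_pos"],arm.sense()["contact_force"]);big(c,270,120,125,100,6,"pics/s3.png")
E
```

```text
time_s: 2.72
tool_pos: [0.5674, 0.0073, 0.1254]
eef_rot: [[-0.898, 0.439, 0.001], [0.439, 0.898, 0.0], [-0.001, 0.001, -1.0]]
contact_force: [0.0, -0.2, -0.3]
finger_gap: 0.7
finger_force: 0.0
[0.5677162  0.00709475 0.12591923] [-0.68603635 -0.02406395  0.47346358]
```

View pics/s3.png

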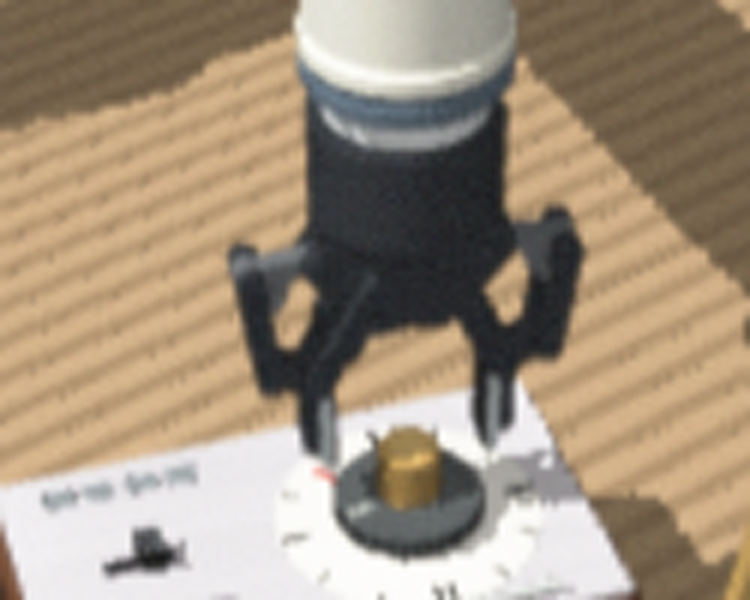

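The fingers straddle the knob: tips at crop (320,450) and (492,443), knob at (408,437), well centred. I'll lower further and grip.

```bash
python3 -m handwheel '[[0,0,-4,0,0,0,0.3],[0,0,-8,0,0,0,0.4],[0,0,-8,0,0,0,0.5],[0,0,-8,0,0,0,0.6],[0,0,-8,0,0,0,0.7],[0,0,-8,0,0,0,0.8],[0,0,-8,0,0,0,0.9],[0,0,-8,0,0,0,0.9],[0,0,-8,0,0,0,0.9],[0,0,-8,0,0,0,0.9]]' 40
python3 - <<'E'
from h import *
s=arm.sense()
print(s["tool_pos"],s["contact_force"],s["wrist_torque"],s["finger_gap"],s["finger_force"])
E
```

```text
time_s: 3.6
tool_pos: [0.5678, 0.008, 0.1169]
eef_rot: [[-0.898, 0.439, 0.002], [0.439, 0.898, 0.002], [-0.001, 0.003, -1.0]]
contact_force: [2.1, 5.8, 1.0]
finger_gap: 0.284
finger_force: 39.4
[0.56779608 0.00799009 0.11688623] [2.0723809  5.83396157 1.01950205] [ 0.79739416 -0.37152774 -0.02858109] 0.28420056307498204 39.38791215419769
```

```bash
python3 -m handwheel '[[0.2,0.5,0,0,0,0,0.9],[0.4,1,0,0,0,0,0.9],[0.4,1,0,0,0,0,0.9],[0.4,1,0,0,0,0,0.9]]'
python3 -m handwheel '[[0,0,-0.5,0,0,0,0.9],[0,0,-1,0,0,0,0.9],[0,0,-1,0,0,0,0.9],[0,0,-1,0,0,0,0.9]]'
```

```text
time_s: 3.93
tool_pos: [0.5678, 0.0081, 0.1167]
eef_rot: [[-0.898, 0.44, 0.001], [0.44, 0.898, 0.0], [-0.001, 0.001, -1.0]]
contact_force: [1.5, 3.0, 1.3]
finger_gap: 0.278
finger_force: 39.5
time_s: 4.27
tool_pos: [0.5678, 0.008, 0.1154]
eef_rot: [[-0.898, 0.44, 0.001], [0.44, 0.898, 0.001], [-0.001, 0.001, -1.0]]
contact_force: [2.8, 4.4, 3.0]
finger_gap: 0.286
finger_force: 39.6
```

```bash
for i in 1 2; do python3 -m handwheel '[[0.2,0.6,-0.5,0,0,0,0.9],[0.2,0.6,-0.8,0,0,0,0.9],[0.2,0.6,-0.8,0,0,0,0.9],[0.2,0.6,-0.8,0,0,0,0.9]]' | egrep 'tool_pos|contact'; done
```

```text
tool_pos: [0.5678, 0.0081, 0.1145]
contact_force: [1.0, 2.2, 2.2]
tool_pos: [0.5678, 0.0083, 0.1136]
contact_force: [0.5, -2.6, 2.0]
```

```bash
for i in 1 2; do python3 -m handwheel '[[0,0,-0.3,0,0,0,0.9],[0,0,-0.6,0,0,0,0.9],[0,0,-0.6,0,0,0,0.9],[0,0,-0.6,0,0,0,0.9]]' | egrep 'tool_pos|contact'; done
```

```text
tool_pos: [0.5678, 0.0084, 0.113]
contact_force: [-0.2, -4.0, 1.6]
tool_pos: [0.5678, 0.0084, 0.1124]
contact_force: [-0.0, -5.6, 1.5]
```

```bash
python3 - <<'E'
from h import *
c=arm.capture("scene");s=arm.sense();print(s["tool_pos"],s["contact_force"],s["wrist_torque"],s["finger_gap"],s["finger_force"]);big(c,300,150,80,66,8,"pics/s4.png")
E
```

```text
[0.56781925 0.00843904 0.11241619] [-0.01467931 -4.80370363  2.3003657 ] [-1.04750472  0.04500845  0.02243977] 0.28139477207784547 39.656031131744385
```

View pics/s4.png

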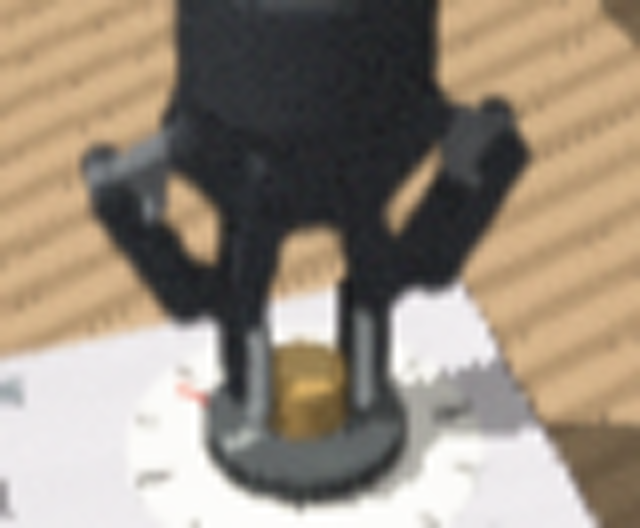

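The knob is held and has sunk about 4–5 mm, and the pads are still clear of the ring at crop (305,470). I'll keep pressing in small steps.

```bash
for i in 1 2; do python3 -m handwheel '[[0,-0.4,-0.3,0,0,0,0.9],[0,-0.4,-0.5,0,0,0,0.9],[0,-0.4,-0.5,0,0,0,0.9]]' | egrep 'tool_pos|contact';python3 -m handwheel '[[0,0,0,0,0,0,0.9]]' | egrep 'tool_pos|contact'; done
```

```text
tool_pos: [0.5678, 0.0084, 0.1119]
contact_force: [0.7, -4.7, 1.9]
tool_pos: [0.5678, 0.0084, 0.1119]
contact_force: [-0.2, -5.5, 3.7]
tool_pos: [0.5679, 0.0083, 0.1114]
contact_force: [-0.0, -3.5, 2.7]
tool_pos: [0.5679, 0.0083, 0.1114]
contact_force: [-0.8, -3.2, 3.1]
```

```bash
for i in 1 2; do python3 -m handwheel '[[0,-0.2,-0.3,0,0,0,0.9],[0,-0.2,-0.3,0,0,0,0.9]]' | egrep 'tool_pos|contact';python3 -m handwheel '[[0,0,0,0,0,0,0.9]]' | egrep 'tool_pos|contact'; done
```

```text
tool_pos: [0.5679, 0.0083, 0.1112]
contact_force: [-0.5, -1.5, 2.8]
tool_pos: [0.5679, 0.0083, 0.1113]
contact_force: [-1.2, -2.5, 3.4]
tool_pos: [0.5679, 0.0082, 0.1111]
contact_force: [-1.2, -0.6, 3.9]
tool_pos: [0.5679, 0.0082, 0.1111]
contact_force: [-0.9, 0.1, 4.4]
```

```bash
for i in 1 2 3; do python3 -m handwheel '[[0,0,-0.4,0,0,0,0.9],[0,0,-0.4,0,0,0,0.9]]' | egrep 'tool_pos|contact';python3 -m handwheel '[[0,0,0,0,0,0,0.9]]' | egrep 'tool_pos|contact'; done
```

```text
tool_pos: [0.568, 0.0082, 0.1108]
contact_force: [-2.2, -0.2, 5.2]
tool_pos: [0.568, 0.0082, 0.1109]
contact_force: [-1.6, 0.7, 5.9]
tool_pos: [0.568, 0.0082, 0.1107]
contact_force: [-1.8, -0.6, 6.9]
tool_pos: [0.568, 0.0082, 0.1107]
contact_force: [-1.8, -0.1, 6.6]
tool_pos: [0.568, 0.0082, 0.1106]
contact_force: [-2.9, -0.6, 7.5]
tool_pos: [0.568, 0.0082, 0.1106]
contact_force: [-2.8, 0.4, 7.3]
```

```bash
for i in 1 2 ; do python3 -m handwheel '[[-0.4,0,-0.4,0,0,0,0.9],[-0.4,0,-0.8,0,0,0,0.9],[-0.4,0,-0.8,0,0,0,0.9]]' | egrep 'tool_pos|contact';python3 -m handwheel '[[0,0,0,0,0,0,0.9]]' | egrep 'tool_pos|contact'; done
```

```text
tool_pos: [0.568, 0.0082, 0.1103]
contact_force: [-2.4, 0.5, 8.9]
tool_pos: [0.568, 0.0082, 0.1104]
contact_force: [-2.4, -0.5, 9.8]
tool_pos: [0.5679, 0.0082, 0.1101]
contact_force: [-1.6, -0.3, 10.6]
tool_pos: [0.568, 0.0081, 0.1101]
contact_force: [-1.9, 0.2, 11.7]
```

```bash
python3 -m handwheel '[[0,0,0,0,0,-3,0.9],[0,0,0,0,0,-6,0.9],[0,0,0,0,0,-9,0.9],[0,0,0,0,0,-12,0.9],[0,0,0,0,0,-12,0.9]]' | egrep 'tool_pos|contact|gap|time'
python3 - <<'E'
from h import *
s=arm.sense();print(s["contact_force"],s["wrist_torque"])
t=arm.capture("top");c=arm.capture("scene")
D=np.array([.567,.0075,.092]);yaw=np.radians(-19.5); print(hand(t,D,yaw),hand(c,D,yaw))
E
```

```text
time_s: 8.65
tool_pos: [0.568, 0.0083, 0.1101]
contact_force: [-2.0, 0.3, 11.1]
finger_gap: 0.286
[-2.04163586  0.32408302 11.06177468] [ 0.01615717  0.36662706 -0.06042728]
(np.float64(2.4815378843880453), 5) (np.float64(2.614341134930984), 4)
```

```bash
python3 -m handwheel '[[0,0,0,0,0,-3,0.9],[0,0,0,0,0,-6,0.9],[0,0,0,0,0,-9,0.9],[0,0,0,0,0,-12,0.9],[0,0,0,0,0,-12,0.9]]' | egrep 'tool_pos|contact|gap|time|eef'
python3 - <<'E'
from h import *
s=arm.sense();print(s["contact_force"],s["wrist_torque"])
t=arm.capture("top");c=arm.capture("scene")
D=np.array([.567,.0075,.092]);yaw=np.radians(-19.5); print(hand(t,D,yaw),hand(c,D,yaw))
a=cv2.resize(t["color"][170:220,280:330,::-1],None,fx=8,fy=8,interpolation=2);b=cv2.resize(c["color"][180:230,312:362,::-1],None,fx=8,fy=8,interpolation=2)
cv2.imwrite("pics/b5.png",np.hstack([a,b]))
E
```

```text
time_s: 9.17
tool_pos: [0.5681, 0.0084, 0.1102]
eef_rot: [[-0.64, 0.769, 0.004], [0.769, 0.64, 0.001], [-0.001, 0.003, -1.0]]
contact_force: [-0.8, 0.2, 11.0]
finger_gap: 0.282
[-0.8353735   0.17828262 10.97584327] [ 0.06948054  0.28690895 -0.00142276]
(np.float64(2.4539815564959566), 9) (np.float64(2.614341134930984), 4)
```

View pics/b5.png

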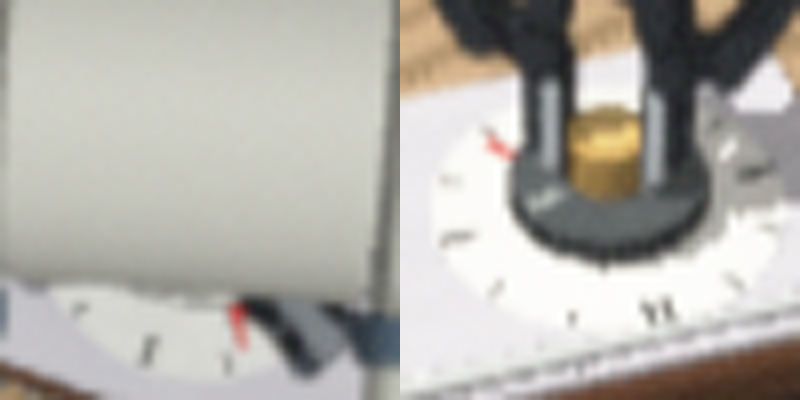

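The red hand has not moved (scene crop (500,148), about px (324.5,198.5) as before) and neither has the ring mark (about (330,204.6)), so the clutch is slipping. I'll press slightly harder.

```bash
python3 -m handwheel '[[0,0,-0.3,0,0,0,0.9],[0,0,-0.5,0,0,0,0.9],[0,0,-0.5,0,0,0,0.9]]' | egrep 'tool_pos|contact'
for i in 1 2 3 ; do python3 -m handwheel '[[0,0,0,0,0,0,0.9]]' | egrep 'contact';done
python3 -m handwheel '[[0,0,0,0,0,-3,0.9],[0,0,0,0,0,-6,0.9],[0,0,0,0,0,-9,0.9],[0,0,0,0,0,-12,0.9]]' | egrep 'tool_pos|contact|gap|time'
python3 - <<'E'
from h import *
s=arm.sense();print(s["contact_force"],s["wrist_torque"])
c=arm.capture("scene")
D=np.array([.567,.0075,.092]);yaw=np.radians(-19.5); print(hand(c,D,yaw))
E
```

```text
tool_pos: [0.5681, 0.0084, 0.1099]
contact_force: [-0.6, 0.5, 11.8]
contact_force: [-1.6, 0.0, 12.0]
contact_force: [-2.2, 0.5, 11.7]
contact_force: [-2.5, 1.7, 10.9]
time_s: 10.1
tool_pos: [0.5682, 0.0085, 0.11]
contact_force: [-1.0, 1.8, 11.3]
finger_gap: 0.281
[-1.00695321  1.77361523 11.30755186] [0.16475611 0.39644549 0.0277195 ]
(np.float64(2.762962212391663), 1)
```

```bash
cat >> h.py <<'E'
def look(D=np.array([.567,.0075,.092]),yaw=np.radians(-19.5)):
    s=arm.sense();print(s["contact_force"].round(2),s["wrist_torque"].round(3),"yawy",np.degrees(np.arctan2(s["eef_rot"][1,1],s["eef_rot"][0,1])).round(1))
    for n in("scene","top"):
        c=arm.capture(n); I=c["color"].astype(int); red=I[...,0]-np.maximum(I[...,1],I[...,2])
        v,u=np.nonzero(red>25); P=px2plane(c,np.c_[u,v],D[2])[:,:2]-D[:2]; r=np.linalg.norm(P,axis=1); k=(r>.034)&(r<.052)
        w=red[v,u][k]; P=P[k]; h=np.asarray(c["color"])
        if len(w): d=(P*w[:,None]).sum(0); print(n,"hand",round(float((yaw-np.arctan2(d[1],d[0]))%(2*np.pi)),3),len(w),np.c_[u,v][k].mean(0).round(1))
        else: print(n,"none")
E
python3 -m handwheel '[[0,0,-0.3,0,0,0,0.9],[0,0,-0.3,0,0,0,0.9],[0,0,-0.3,0,0,-3,0.9],[0,0,-0.3,0,0,-6,0.9],[0,0,-0.3,0,0,-9,0.9],[0,0,-0.3,0,0,-12,0.9],[0,0,-0.3,0,0,-12,0.9]]' | egrep 'tool_pos|contact|gap|time'
python3 -c "
from h import *
look()"
```

```text
time_s: 10.73
tool_pos: [0.5682, 0.0086, 0.1099]
contact_force: [-0.9, 0.9, 11.2]
finger_gap: 0.286
[-0.95  0.87 11.17] [0.18  0.404 0.041] yawy 15.8
scene hand 3.265 16 [334.6 195.6]
top hand 2.834 7 [304.  212.3]
```

The clutch is carrying now: the top view puts the hand at about 2.83 rad. I'll keep turning.

```bash
python3 -m handwheel '[[0,0,-0.2,0,0,-3,0.9],[0,0,-0.2,0,0,-6,0.9],[0,0,-0.2,0,0,-9,0.9],[0,0,-0.2,0,0,-12,0.9],[0,0,-0.2,0,0,-15,0.9],[0,0,-0.2,0,0,-18,0.9],[0,0,-0.2,0,0,-18,0.9]]' | egrep 'tool_pos|contact|gap|time'
python3 -c "
from h import *
look()"
python3 -m handwheel '[[0,0,0,0,0,-3,0.9],[0,0,0,0,0,-6,0.9],[0,0,0,0,0,-9,0.9],[0,0,0,0,0,-12,0.9],[0,0,0,0,0,-15,0.9],[0,0,0,0,0,-15,0.9]]' | egrep 'tool_pos|contact|gap|time'
python3 -c "
from h import *
look()"
```

```text
time_s: 11.42
tool_pos: [0.5685, 0.0087, 0.1099]
contact_force: [-1.9, 1.5, 12.3]
finger_gap: 0.284
[-1.9   1.5  12.34] [0.296 0.283 0.043] yawy -2.2
scene hand 3.279 14 [334.5 195.4]
top hand 3.166 4 [298.5 211.5]
time_s: 12.02
tool_pos: [0.5686, 0.0087, 0.1099]
contact_force: [-0.0, 0.9, 12.1]
finger_gap: 0.281
[-0.03  0.88 12.11] [ 0.304  0.172 -0.029] yawy -17.2
scene hand 3.252 11 [334.1 195.6]
top none
```

```bash
python3 -m handwheel '[[0,0,0,0,0,-3,0.9],[0,0,0,0,0,-6,0.9],[0,0,0,0,0,-9,0.9],[0,0,0,0,0,-12,0.9],[0,0,0,0,0,-13.5,0.9],[0,0,0,0,0,-13.5,0.9]]' | egrep 'tool_pos|contact|gap|time|eef'
python3 -m handwheel '[[0,0,2,0,0,-13.5,0.9],[0,0,4,0,0,0,0.9],[0,0,6,0,0,0,0.9],[0,0,8,0,0,0,0.9],[0,0,9,0,0,0,0.9],[0,0,9,0,0,0,0.9]]' --help 2>&1 | head -3; python3 -c "
from h import *
look()"
```

```text
time_s: 12.62
tool_pos: [0.5688, 0.0086, 0.1099]
eef_rot: [[0.51, 0.86, 0.006], [0.86, -0.51, 0.002], [0.004, 0.004, -1.0]]
contact_force: [-0.3, 1.5, 12.1]
finger_gap: 0.283
invalid input: not JSON, or not a number
[-0.27  1.47 12.09] [0.301 0.066 0.012] yawy -30.7
scene hand 3.18 3 [333. 196.]
top none
```

```bash
python3 -m handwheel '[[0,0,2,0,0,0,0.9],[0,0,4,0,0,0,0.9],[0,0,6,0,0,0,0.9],[0,0,8,0,0,0,0.9],[0,0,9,0,0,0,0.9],[0,0,9,0,0,0,0.9]]' | egrep 'tool_pos|contact|gap|time'
python3 -m handwheel '[[0,0,0,0,0,0,0.8],[0,0,0,0,0,0,0.5],[0,0,0,0,0,0,0.3],[0,0,0,0,0,0,0.3],[0,0,30,0,0,0,0.3],[0,0,65,0,0,0,0.3],[-35,0,95,0,0,0,0.3],[-75,0,95,0,0,0,0.3],[-115,0,95,0,0,0,0.3],[-155,0,95,0,0,0,0.3],[-160,0,95,0,0,0,0.3],[-160,0,95,0,0,0,0.3]]' | egrep 'tool_pos|contact|gap|time'
python3 - <<'E'
from h import *
look()
t=arm.capture("top");c=arm.capture("scene")
a=cv2.resize(t["color"][170:220,280:330,::-1],None,fx=8,fy=8,interpolation=2);b=cv2.resize(c["color"][180:230,312:362,::-1],None,fx=8,fy=8,interpolation=2)
cv2.imwrite("pics/b6.png",np.hstack([a,b]))
E
```

```text
time_s: 13.22
tool_pos: [0.5686, 0.0086, 0.1165]
contact_force: [6.2, 1.9, 2.0]
finger_gap: 0.281
time_s: 14.22
tool_pos: [0.4055, 0.0078, 0.2114]
contact_force: [0.0, -0.0, 0.7]
finger_gap: 0.699
[ 0.05 -0.03  0.72] [-0.016 -0.036  0.032] yawy -30.6
scene hand 3.48 33 [337.6 195.5]
top hand 3.676 8 [292.5 205.8]
```

View pics/b6.png

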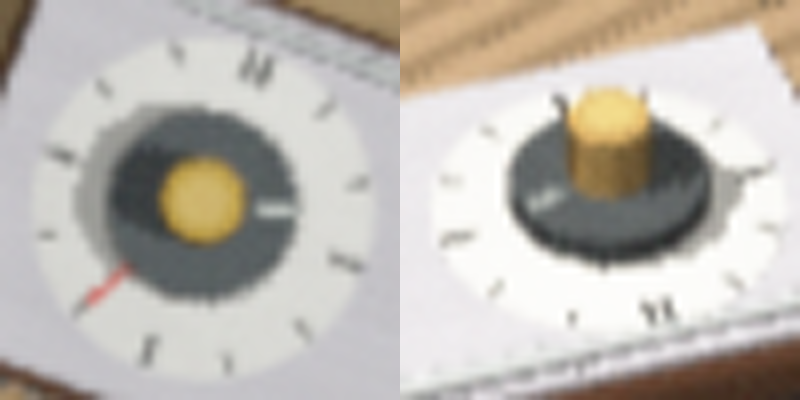

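The hand now points at the seven o'clock bar (crop (80,308), measured 3.676 rad), the knob is back up and the ring mark is unchanged at crop (272,210). Next I'll push the switch with shut fingers from its left.

```bash
python3 -m handwheel '[[30,-17,0,0,0,3,0.6],[60,-34,0,0,0,6,1],[90,-51,0,0,0,9,1],[115,-66,0,0,0,11.2,1],[130,-74,0,0,0,11.2,1],[130,-74,-30,0,0,11.2,1],[130,-74,-60,0,0,11.2,1],[130,-74,-85,0,0,11.2,1],[130,-74,-105,0,0,11.2,1],[130,-74,-112,0,0,11.2,1],[130,-74,-112,0,0,11.2,1],[130,-74,-112,0,0,11.2,1]]' | egrep 'tool_pos|contact|gap|time'
python3 - <<'E'
from h import *
c=arm.capture("scene");big(c,260,140,100,80,7,"pics/s7.png");s=arm.sense();print(s["tool_pos"],s["contact_force"])
E
```

```text
time_s: 15.42
tool_pos: [0.5377, -0.0663, 0.0991]
contact_force: [1.2, -0.9, 0.4]
finger_gap: -0.005
[ 0.5381545  -0.06637699  0.10036452] [-0.12265248 -0.21560558 -0.53830714]
```

View pics/s7.png

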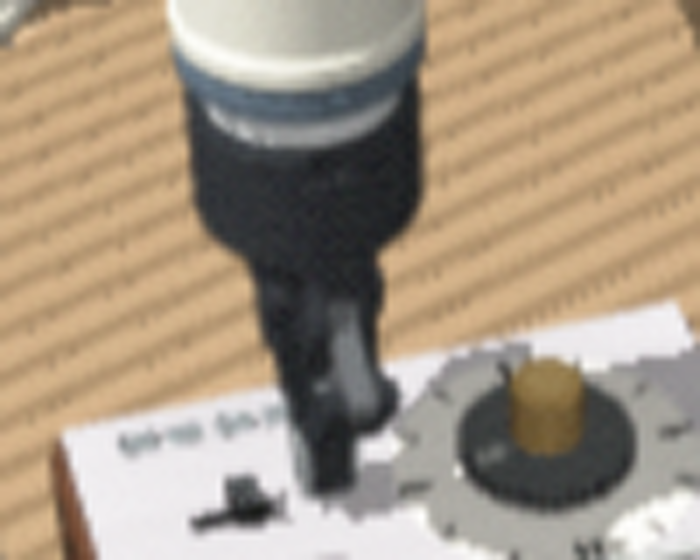

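The fingertips at crop (325,490) stand just left of the switch grip (240,490), in line with its slot. I'll push toward the radio's right.

```bash
python3 -m handwheel '[[-2,-2,-2,0,0,0,1],[-4,-6,-2,0,0,0,1],[-5,-9,-2,0,0,0,1],[-6,-12,-2,0,0,0,1],[-7,-15,-2,0,0,0,1],[-8,-18,-2,0,0,0,1],[-8,-18,-2,0,0,0,1]]' | egrep 'tool_pos|contact|time'
python3 -m handwheel '[[-0.7,-2,0,0,0,0,1],[-0.7,-2,0,0,0,0,1]]' | egrep 'tool_pos|contact|time'
python3 -m handwheel '[[-0.7,-2,0,0,0,0,1],[-0.7,-2,0,0,0,0,1]]' | egrep 'tool_pos|contact|time'
python3 -c "
from h import *
c=arm.capture('scene');big(c,260,160,90,60,8,'pics/s8.png')"
```

```text
time_s: 16.05
tool_pos: [0.5291, -0.0849, 0.0974]
contact_force: [1.0, -0.5, 0.3]
time_s: 16.22
tool_pos: [0.5284, -0.0865, 0.0971]
contact_force: [0.7, 0.6, 0.1]
time_s: 16.38
tool_pos: [0.5277, -0.0884, 0.097]
contact_force: [0.2, 0.7, -0.4]
```

View pics/s8.png

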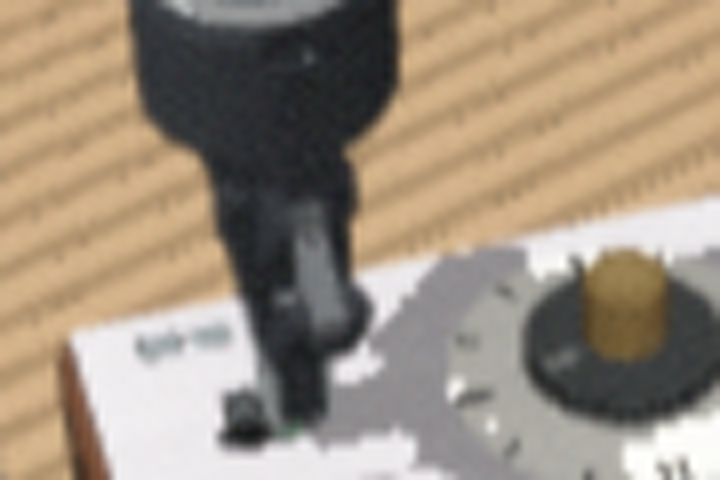

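The grip (crop (243,415)) is almost at the right end and a green mark shows at (290,430). I'll push until I feel the stop.

```bash
for i in 1 2 3; do python3 -m handwheel '[[-0.4,-1.2,0,0,0,0,1],[-0.4,-1.2,0,0,0,0,1]]' | egrep 'tool_pos|contact|time'; done
```

```text
time_s: 16.6
tool_pos: [0.5276, -0.0885, 0.097]
contact_force: [1.1, 4.4, 0.7]
time_s: 16.77
tool_pos: [0.5275, -0.0886, 0.097]
contact_force: [3.4, 7.7, -1.1]
time_s: 16.93
tool_pos: [0.5275, -0.0887, 0.0971]
contact_force: [5.0, 12.0, -0.4]
```

The switch is at its end stop. I'll back off, lift clear and do a final check.

```bash
python3 -m handwheel '[[2,6,0,0,0,0,1],[4,11,0,0,0,0,1],[5,14,0,0,0,0,1],[5,14,30,0,0,0,1],[5,14,70,0,0,0,1],[5,14,110,0,0,0,1],[-35,14,115,0,0,0,1],[-75,14,115,0,0,0,1],[-115,14,115,0,0,0,1],[-125,14,115,0,0,0,1],[-125,14,115,0,0,0,1]]' | egrep 'tool_pos|contact|time'
python3 - <<'E'
from h import *
look(); t=arm.capture("top"); big(t,262,155,130,100,6,"pics/t9.png")
E
```

```text
time_s: 17.85
tool_pos: [0.3998, -0.0782, 0.213]
contact_force: [0.5, -0.2, -0.3]
[ 0.5  -0.15 -0.31] [ 0.019 -0.038 -0.005] yawy -19.5
scene hand 3.486 37 [337.8 195.4]
top hand 3.676 8 [292.5 205.8]
```

View pics/t9.png

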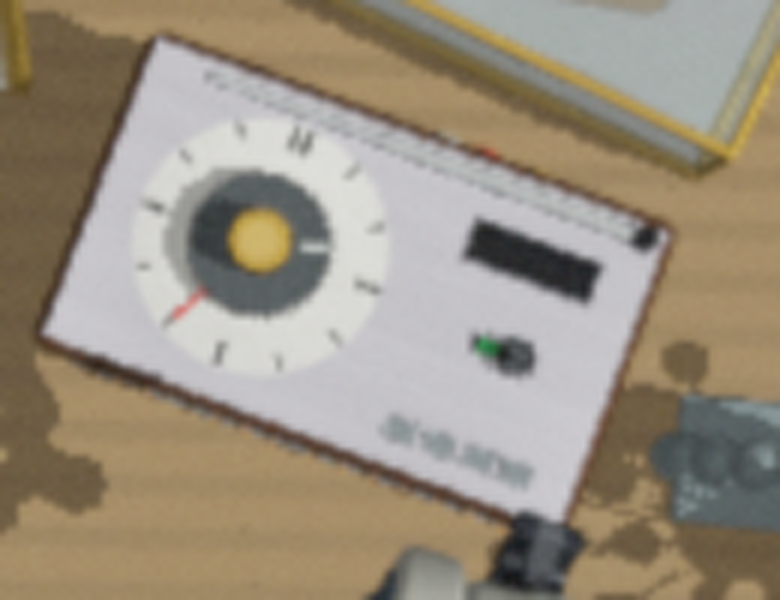

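The final view shows the hand on the seven o'clock bar (172,320), the ring mark unmoved at (315,247), the switch on with green showing at (488,346), and the bystanders in view unmoved. I'll hand it in.

```bash
python3 -c "
from workcell import arm
print(arm.close_job())"
```

```text
the job is handed in; nothing more can be done
None
```

The job is handed in: the red hand measures 3.68 rad (seven o'clock is 3.665), the alarm switch is at its on stop, the knob is back up, the volume ring's mark looks unmoved and the gripper is clear; no verdict came back.

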